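# Refit the speed-control knob on its D-shaft

## Robot

A 6-joint arm with a two-finger parallel gripper is mounted at the origin on the work surface; the furniture and walls round the work are solid. World frame = base frame: x ahead of the robot, y to its left, z up, the work surface at z = 0. Lengths are in mm, angles in rad, forces in N, time in s.
With the tool pointing down it reaches from about 350 to 775 mm from the base axis. Payload 7.3 kg.
Tool frame: the origin (TCP) lies at the very end of the fingers, on their centre line; the grasp point (between the pads) lies 19 mm behind it; z points along the fingers, y is the line along which they close (so a half turn about z gives the same grasp; the last joint's range is limited). The gripper opens to 92 mm and grips with 3 to 60 N. Pads are 19 mm wide; open, the fingers measure 130 mm over their backs; the gripper's body (75 mm by 190 mm) begins 47 mm behind the grasp point.
Start: joints at [1.073, 0.342, 1.524, -0, 1.275, -0.146], TCP at [180.895, 492.871, 226.741] pointing down, gripper open.
Joint ranges: [-2.53, 2.53], [-0.77, 2.02], [0.04, 2.7], [-1, 4.14], [0.28, 2.66], [-3.11, 3.11]. Speed limits (rad/s): [2.57, 2.57, 3.14, 3.14, 3.14, 3.14].

## Interface

Orientations are given as [roll, pitch, yaw] about the fixed x, y, z axes, in that order (R = Rz(yaw) Ry(pitch) Rx(roll)).
In Python, from plant import get_obs, vision, workorder gives the robot as it stands.
- The arm moves only by the shell command python3 -m pendant 'ROWS' [OPENING]. ROWS is a JSON object of lists of equal length, an entry for each row: "dp": the shift along the tool's x, y, z in m, a list of three; "rotation": the turn, a rotation vector about the tool's x, y, z in rad, a list of three. A call has 1 to 8 rows; each row is the pose to reach, as a shift and turn from the pose commanded when the call began, along the tool's axes at that moment; what a row does not reach only later rows make up. A row lasts 1/8 s, in which the tool goes at most 62.5 mm and 10.7 degrees, less where a joint would pass 70% of its speed; a pose out of reach is approached as far as the arm can. A call with a gripper value outside its range is refused whole. OPENING is the finger opening in m, from 0 to 0.0918, set as the call begins (- or left out, the last holds). The fingers move at their own pace and stop on an object; the grip force is fixed at half the most. Time passes only in rows, so rows that repeat a pose let the fingers close. It gives the time, the measured TCP pose, the force, the opening and the grip force at its end, in the units of the state.
- get_obs(): the state, without advancing time (a new reading comes with each control period).
- vision.capture(name): name is "scene" or "top" or "wrist"; returns a dict with "pixels" (384x512x3 uint8, red, green, blue), "vfov" (degrees; the focal length in pixels is half the picture's height over the tangent of half this angle, whatever the lens; pixels are square), "cx", "cy" (the principal point, pixels), "pose" (4x4, takes a point from camera to world coordinates); the wrist camera has in their place "T_tool_cam" (4x4, takes a point from camera to tool coordinates, whose origin is the TCP and whose axes are the flange's). Camera axes: x right, y up, looking along -z (the intrinsics and any distortion apply to the point x, -y, -z); pixel columns grow to the right and rows downward; lengths in mm; the calibration is good to about 2 mm. A picture is of the moment at which its call begins: read the wrist's pose just before it. There is no depth.
- workorder.close_job(): hands the job in; it is judged then, once.
The state is a dict: "time": time; "joint_positions": joint angles; "dq": joint speeds; "tau": joint torques, N m; "tool_pos": TCP position; "tcp_rot": TCP orientation; "contact_force": force on the tool from outside, world axes, zero at the start; "moment": the same for the moment, N m; "grip_width": finger opening in mm; "finger_force": force on a finger pad.
Only numpy, scipy, OpenCV 4.12 (cv2) and the standard library are available. Lean on these libraries where they do the work, as an engineer would, in place of code of your own. Each camera call takes 0.05 s, during which the arm holds its last target. There are 200 camera calls.

## Task

The knob of the speed-control box has come off. Swing the box's hood all the way open and set it gently onto its rear stop, then turn the loose knob so that its keyed bore matches the D-shaped spindle, push it fully home on the spindle, and press on so that the sprung spindle is pushed in. Finish while still holding the knob pressed in, with the hood left open; do not slam the hood or shove the screwdriver, the tape measure or the wooden offcut about.

Things in the scene. Friction and masses are not known exactly. Their poses are not given: they have to be found in the camera images.
- control_box: Fixed grey speed-control box, 150 x 130 mm, top face 55 mm high. Origin: centre of its underside; x points from the front to the hinge side, z up. Hinge axis along y at x = +60, z = 65 mm; spindle at x = -10, y = 0. Two bent steel rods behind the hinge, up to x = +111, z = 90 mm, are the hood's stop.
- hood (a joint): Angle of the aluminium hood (126 x 106 mm, 38 mm high over the face when shut, 0.25 kg): 0 shut over the spindle, 1.85 rad fully open on the rear stop, leaning back past upright. Slight hinge friction: let go below about 1.0 rad it falls shut, beyond about 1.5 rad it falls onto the stop.
- hood_hinge (a point): Middle of the hood's hinge axis, fixed on the box; its y axis is the hinge axis and z is up.
- hood_grip (a point): Centre of the hood's black barrel handle (18 mm diameter, 22 mm long, axis y parallel to the hinge), 24 mm above the hood's top near its front edge. Pinched by its flat ends it can turn between the fingers. At hood angle a it lies from the hinge -0.110 cos a + 0.054 sin a along the box's x and 0.110 sin a + 0.054 cos a up (m). Axes turn with the hood.
- knob: Loose black knob, upright on the surface, 60 g. Skirt 46 mm diameter, 22 mm high; on it a wing grip 44 mm long (x), 14 mm thick (y), up to 46 mm height. A nose on the skirt (8 mm wide, to 34 mm from the axis) and a line on the wing point to +x. Origin: centre of the underside, z up. Bore below: 18.4 mm diameter, 18 mm deep, its flat 5.2 mm from the axis on the +x (nose) side.
- knob_top (a point): Centre of the wing's top, 46 mm above the knob's underside.
- spindle_tip (a point): Centre of the brass spindle's top, 81 mm above the surface when not pressed, under the hood until that is opened; z up, +x: where its flat faces. 16 mm diameter, 26 mm tall, flat 4 mm from the axis, top chamfered 2 mm. The knob goes on with its x along this x (within 0.15 rad), its nose over the flat; home, its underside is 18 mm below this point.
- spindle_turn (a joint): Turn of the spindle about its axis relative to the box (rad, anticlockwise seen from above); 0 means that the flat faces the box's +x. Turns stiffly (0.08 N m).
- spindle (a joint): How far the spindle is pushed in against its spring (m): 0 out, 0.006 the end of travel. Spring force 3 N at the start, 9 N at the end.
- screwdriver: Bystander: red-handled screwdriver, 222 mm long, lying nearer the robot. Leave alone.
- tape_measure: Bystander: yellow tape measure, 37 x 112 x 68 mm. Leave alone.
- offcut: Bystander: oak offcut, 110 x 42 x 30 mm. Leave alone.

How it is judged:
By the outcome, as a careful person would: the job done as asked, in the order asked, and still so for the second after the job is handed in, while the arm keeps its last pose, push and grip.
It also fails if it takes over 58 s, if anything falls off the work surface, if the arm or the gripper's body presses on something with over 40 N, if the wrist force passes 120 N, or if a joint passes its speed limit or range.

## Working session

There is one attempt and no reset: what is moved stays moved. The work goes in short steps, Python scripts to look and compute and a shell command to move; the robot and the scene stay as the last step left them, time stands still between calls to the robot, and variables do not carry over. Pictures are saved under pics/ and viewed, at most 10 in all, crops included, and the job is handed in when it is done.

```bash
ls; mkdir -p pics; python3 - <<'E'
from plant import get_obs, vision, workorder
import cv2
o=get_obs();print(o)
for n in("scene","top"):
    c=vision.capture(n);cv2.imwrite(f"pics/{n}0.png",cv2.resize(c["pixels"][:,:,::-1],(800,600),interpolation=cv2.INTER_CUBIC))
    print(n,{k:v for k,v in c.items() if k!="pixels"})
c=vision.capture("wrist");print({k:v for k,v in c.items() if k!="pixels"})
E
```

```text
pics
{'time': 0.0, 'joint_positions': array([ 1.07298841e+00,  3.42703641e-01,  1.52502937e+00,  5.77611559e-06,
        1.27533833e+00, -1.46011985e-01]), 'dq': array([-0.0003883 ,  0.00057328, -0.00072122,  0.00113262, -0.00095268,
        0.00053278]), 'tau': array([ 3.42986618e-05, -4.31252110e+01, -2.44215310e+01,  7.17959111e-02,
        5.61997353e-02, -1.65405140e-04]), 'tool_pos': array([180.69985633, 492.50262672, 226.05052969]), 'tcp_rot': array([-3.14013050e+00, -2.20604896e-04,  2.78979488e+00]), 'contact_force': array([-0.74600154,  0.2928986 , -0.67132404]), 'moment': array([ 0.03730752, -0.05883114, -0.00237833]), 'finger_force': 0.0, 'grip_width': 91.99421786158395}
scene {'vfov': 53.89475538029846, 'cx': 251.7745374013464, 'cy': 190.30904649874742, 'pose': array([[ 8.06177776e-01,  4.40188755e-01, -3.95362180e-01,
         8.86245932e+01],
       [-5.91505491e-01,  5.83686508e-01, -5.56265507e-01,
        -4.70092298e+02],
       [-1.40942508e-02,  6.82307790e-01,  7.30929157e-01,
         7.56864274e+02],
       [ 0.00000000e+00,  0.00000000e+00,  0.00000000e+00,
 
[... 193 characters left out ...]
3e+02],
       [-9.99784089e-01,  1.87351407e-02,  8.98723617e-03,
         1.68850401e+01],
       [ 1.03418562e-02,  7.35080064e-02,  9.97241003e-01,
         9.63245704e+02],
       [ 0.00000000e+00,  0.00000000e+00,  0.00000000e+00,
         1.00000000e+00]])}
{'vfov': 68.77522180863171, 'cx': 254.69868370193888, 'cy': 187.77486823511364, 'T_tool_cam': array([[ 2.01696283e-03,  9.58519128e-01,  2.85021076e-01,
         7.73076918e+01],
       [ 9.99997917e-01, -1.84428275e-03, -8.74245280e-04,
         1.33552005e+00],
       [-3.12321368e-04,  2.85022246e-01, -9.58520851e-01,
        -1.57624670e+02],
       [ 0.00000000e+00,  0.00000000e+00,  0.00000000e+00,
         1.00000000e+00]])}
```

View pics/top0.png

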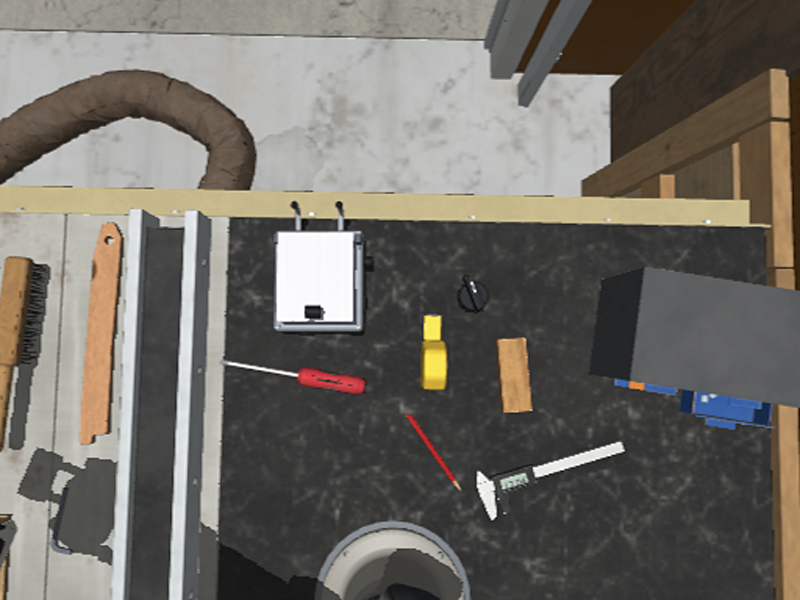

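View pics/scene0.png

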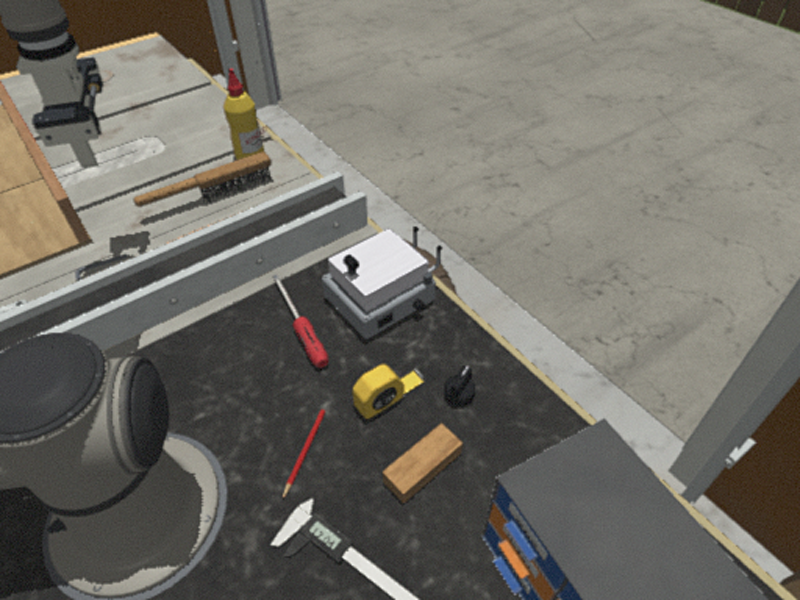

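The top view shows the box at about (320,280) with its handle at (314,311), and the knob at (472,294). The tape is at (433,350) and the screwdriver at (300,375). The scene view agrees with this. Next I'll take zoomed crops for measuring.

```bash
cat > h.py <<'E'
import numpy as np, cv2
from plant import get_obs, vision
from scipy.spatial.transform import Rotation as R
def cam(n):
    o=get_obs(); c=vision.capture(n)
    if n=="wrist":
        T=np.eye(4);T[:3,:3]=R.from_euler('xyz',o['tcp_rot']).as_matrix();T[:3,3]=o['tool_pos'];c['pose']=T@c['T_tool_cam']
    c['f']=c['pixels'].shape[0]/2/np.tan(np.radians(c['vfov']/2)); return c
def unproj(c,u,v,z):
    d=c['pose'][:3,:3]@np.array([(u-c['cx'])/c['f'],-(v-c['cy'])/c['f'],-1]);p=c['pose'][:3,3]
    return p+d*(z-p[2])/d[2]
def proj(c,P):
    q=c['pose'][:3,:3].T@(np.asarray(P,float)-c['pose'][:3,3]);return c['cx']-c['f']*q[0]/q[2],c['cy']+c['f']*q[1]/q[2]
def crop(c,u0,v0,w,h,s):
    return cv2.resize(np.ascontiguousarray(c['pixels'][v0:v0+h,u0:u0+w,::-1]),(w*s,h*s),interpolation=cv2.INTER_CUBIC)
E
python3 - <<'E'
from h import *
c=cam("top")
a=crop(c,165,125,85,100,6);b=crop(c,280,165,48,50,6)
im=np.zeros((600,800,3),np.uint8);im[:,:510]=a;im[:300,512:800]=b
cv2.imwrite("pics/z1.png",im)
for n,u,v,z in(("knob",472,294,22),("handle",314,311,117),("hoodFL",276,325,93),("BL",275,232,93),("BR",362,232,93)):print(n,unproj(c,u*.64,v*.64,z))
E
```

```text
knob [ 462.39706292 -115.29397997   22.        ]
handle [427.31492138 113.27649601 117.        ]
hoodFL [407.95120155 168.4989772   93.        ]
BL [539.1780436  174.05267505  93.        ]
BR [541.62164938  51.22740792  93.        ]
```

View pics/z1.png

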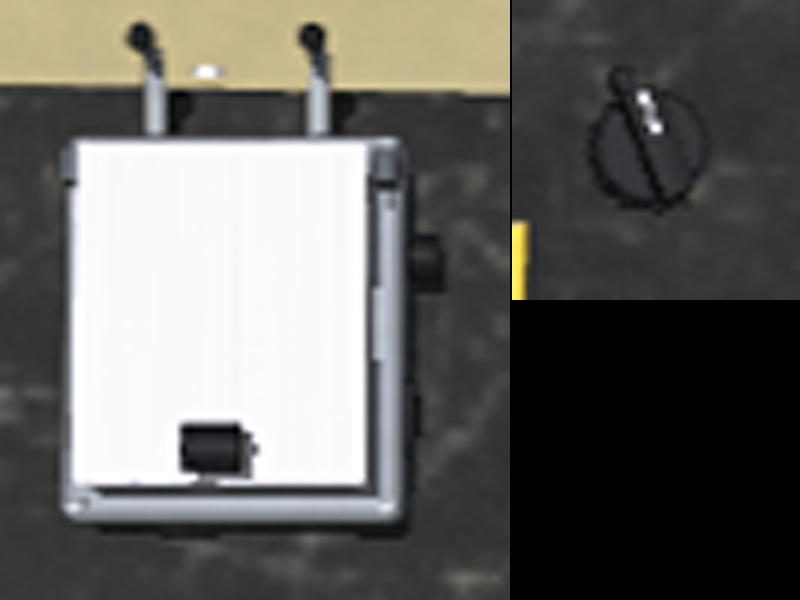

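The crop shows the hood top corners at (75,140), (368,140), (72,485) and (368,487), with the handle barrel spanning 180-243 by 423-475. The knob skirt centre is about (650,150) and its nose about (622,75).

```bash
python3 - <<'E'
from h import *
c=cam("top")
f=lambda x,y,z:unproj(c,165+x/6-.5,125+y/6-.5,z)
g=lambda x,y,z:unproj(c,280+(x-512)/6-.5,165+y/6-.5,z)
BL,BR,FL,FR=[f(*p,93) for p in((75,140),(368,140),(72,485),(368,487))]
print(BL,BR,FL,FR)
print("yaws",np.arctan2(*(BL-FL)[1::-1]),np.arctan2(*(BR-FR)[1::-1]),np.arctan2(-(BL-BR)[0],(BL-BR)[1]))
print("box FL,FR,",f(65,515,55),f(400,515,55))
print("handle",f(212,449,124))
k=g(650,150,20);n=g(622,75,12);print("knob",k,n,np.arctan2(*(n-k)[1::-1]))
print("mark",g(657,132,46),g(642,92,46))
E
```

```text
[540.66392645 171.89535825  93.        ] [542.808891    64.17401653  93.        ] [413.76449991 168.98785649  93.        ] [415.01697608  61.29936822  93.        ]
yaws 0.022907850984443978 0.02249096578468873 0.019909528550853463
box FL,FR, [403.58455739 177.9214779   55.        ] [405.90630028  50.84488361  55.        ]
handle [426.30247725 114.83631067 124.        ]
knob [ 459.37800428 -116.60342599   20.        ] [ 489.978919   -106.23519506   12.        ] 0.32668125029412964
mark [ 464.35598591 -115.57347132   46.        ] [ 479.77026674 -109.63905281   46.        ]
```

```bash
cat >> h.py <<'E'
def rel(P,yaw,roll=np.pi,pitch=0.,o=None):
    o=o or get_obs();A=R.from_euler('xyz',o['tcp_rot']);B=R.from_euler('xyz',[roll,pitch,yaw])
    return np.round(A.inv().apply(np.array(P)-o['tool_pos'])/1000,4),np.round((A.inv()*B).as_rotvec(),4)
E
python3 -c "
from h import *
print(rel([427,115,210],3.164))"
```

```text
(array([-0.3613, -0.2698,  0.0166]), array([-6.000e-04, -2.000e-04, -3.742e-01]))
```

```bash
python3 -m pendant '{"dp":[[-0.045,-0.034,0.002],[-0.09,-0.067,0.004],[-0.135,-0.101,0.006],[-0.18,-0.135,0.008],[-0.226,-0.169,0.01],[-0.271,-0.202,0.012],[-0.316,-0.236,0.014],[-0.3613,-0.2698,0.0166]],"rotation":[[0,0,-0.047],[0,0,-0.094],[0,0,-0.14],[0,0,-0.187],[0,0,-0.234],[0,0,-0.281],[0,0,-0.327],[0,0,-0.374]]}' 0.06
python3 -m pendant '{"dp":[[0,0,0],[0,0,0]],"rotation":[[0,0,0],[0,0,0]]}'
python3 - <<'E'
from h import *
c=cam("wrist");o=get_obs();print(o['tool_pos'],o['tcp_rot'],o['grip_width'],o['contact_force'])
print(proj(c,[427,115,119]))
cv2.imwrite("pics/w1.png",cv2.resize(c["pixels"][:,:,::-1],(768,576)))
E
```

```text
time: 1.25
tool_pos: [427.9, 113.4, 210.2]
tcp_rot: [3.141, 0.001, -3.118]
contact_force: [0.3, 0.2, -0.8]
grip_width: 60.2
finger_force: 0.0
time: 1.5
tool_pos: [426.7, 115.3, 210.0]
tcp_rot: [3.141, -0.001, -3.121]
contact_force: [-0.1, -0.0, -0.4]
grip_width: 60.1
finger_force: 0.0
[426.48142787 115.80018065 210.03812957] [ 3.14118390e+00 -5.53003719e-04 -3.11913131e+00] 60.05964282780989 [ 0.46540114  0.32255094 -0.33053012]
(np.float64(252.68718067927082), np.float64(191.12413535751068))
```

View pics/w1.png

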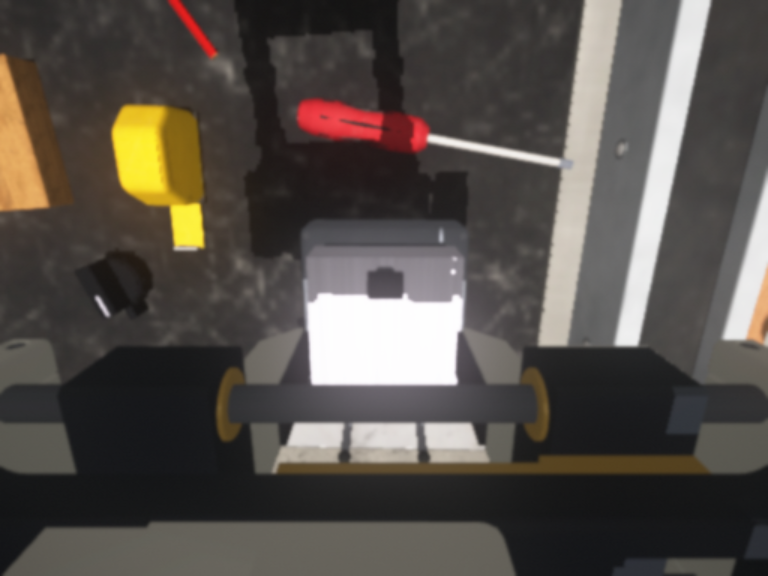

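The handle is at (385,284), which is (256.7,189.3) in native pixels. That is about 3 mm to +y and 1.5 mm to -x of the top-camera estimate, so I split the difference.

```bash
python3 -m pendant '{"dp":[[0,0.001,0.03],[0,0.0015,0.06],[0,0.0015,0.085],[0,0.0015,0.1],[0,0.0015,0.108],[0,0.0015,0.108]],"rotation":[[0,0,0],[0,0,0],[0,0,0],[0,0,0],[0,0,0],[0,0,0]]}' 0.06
python3 -m pendant '{"dp":[[0,0,0],[0,0,0],[0,0,0],[0,0,0],[0,0,0],[0,0,0]],"rotation":[[0,0,0],[0,0,0],[0,0,0],[0,0,0],[0,0,0],[0,0,0]]}' 0.01
python3 - <<'E'
from h import *
a=np.arange(0,1.86,0.1);
for t in np.append(a,1.85): print(round(t,2),np.round([-.110*np.cos(t)+.054*np.sin(t)+.110,.110*np.sin(t)+.054*np.cos(t)-.054],4))
E
```

```text
time: 2.3
tool_pos: [426.6, 117.4, 102.1]
tcp_rot: [3.142, -0.0, -3.118]
contact_force: [-0.3, 0.4, -0.4]
grip_width: 60.2
finger_force: 0.0
time: 3.05
tool_pos: [427.1, 116.9, 102.2]
tcp_rot: [3.141, 0.0, -3.12]
contact_force: [-1.0, 3.7, 1.5]
grip_width: 21.9
finger_force: 30.0
0.0 [0. 0.]
0.1 [0.0059 0.0107]
0.2 [0.0129 0.0208]
0.3 [0.0209 0.0301]
0.4 [0.0297 0.0386]
0.5 [0.0394 0.0461]
0.6 [0.0497 0.0527]
0.7 [0.0607 0.0582]
0.8 [0.0721 0.0625]
0.9 [0.0839 0.0657]
1.0 [0.096  0.0677]
1.1 [0.1082 0.0685]
1.2 [0.1205 0.0681]
1.3 [0.1326 0.0664]
1.4 [0.1445 0.0636]
1.5 [0.1561 0.0595]
1.6 [0.1672 0.0544]
1.7 [0.1777 0.0481]
1.8 [0.1876 0.0409]
1.85 [0.1922 0.0369]
```

```bash
python3 -m pendant '{"dp":[[-0.0059,0,-0.0107],[-0.0129,0,-0.0208],[-0.0209,0,-0.0301],[-0.0297,0,-0.0386],[-0.0394,0,-0.0461],[-0.0497,0,-0.0527]],"rotation":[[0,0,0],[0,0,0],[0,0,0],[0,0,0],[0,0,0],[0,0,0]]}'
```

```text
time: 3.8
tool_pos: [477.0, 117.8, 155.2]
tcp_rot: [3.141, -0.001, -3.119]
contact_force: [-0.5, 5.1, -7.3]
grip_width: 21.6
finger_force: 30.0
```

```bash
python3 -m pendant '{"dp":[[-0.011,0,-0.0055],[-0.0224,0,-0.0098],[-0.0342,0,-0.013],[-0.0463,0,-0.015],[-0.0585,0,-0.0158],[-0.0708,0,-0.0154],[-0.0829,0,-0.0137],[-0.0948,0,-0.0109]],"rotation":[[0,0,0],[0,0,0],[0,0,0],[0,0,0],[0,0,0],[0,0,0],[0,0,0],[0,0,0]]}'
```

```text
time: 4.8
tool_pos: [572.9, 119.5, 165.9]
tcp_rot: [-3.141, 0.002, -3.119]
contact_force: [-0.6, 0.4, 2.8]
grip_width: 21.5
finger_force: 30.0
```

```bash
python3 -m pendant '{"dp":[[-0.0075,0,0.0026],[-0.0145,0,0.0053],[-0.0205,0,0.0082],[-0.026,0,0.0111],[-0.031,0,0.0141],[-0.0355,0,0.0171],[-0.0395,0,0.0199],[-0.0425,0,0.0222]],"rotation":[[0,0,0],[0,0,0],[0,0,0],[0,0,0],[0,0,0],[0,0,0],[0,0,0],[0,0,0]]}'
python3 -m pendant '{"dp":[[-0.0015,0,0.0012],[-0.0028,0,0.0023],[-0.004,0,0.0033],[-0.005,0,0.0042],[-0.005,0,0.0042]],"rotation":[[0,0,0],[0,0,0],[0,0,0],[0,0,0],[0,0,0]]}'
```

```text
time: 5.8
tool_pos: [615.5, 120.2, 143.8]
tcp_rot: [-3.141, 0.003, -3.12]
contact_force: [2.4, -1.7, 5.3]
grip_width: 21.8
finger_force: 30.0
time: 6.42
tool_pos: [620.4, 120.3, 139.7]
tcp_rot: [-3.141, 0.003, -3.12]
contact_force: [1.8, -2.6, 5.8]
grip_width: 21.8
finger_force: 30.0
```

```bash
python3 -m pendant '{"dp":[[-0.0007,0,0.0006],[-0.0014,0,0.0012],[-0.0014,0,0.0012]],"rotation":[[0,0,0],[0,0,0],[0,0,0]]}'
```

```text
time: 6.8
tool_pos: [621.6, 120.3, 138.6]
tcp_rot: [-3.141, 0.003, -3.12]
contact_force: [4.0, -2.1, 5.1]
grip_width: 22.0
finger_force: 30.0
```

```bash
python3 -m pendant '{"dp":[[-0.0008,0,0.0008],[-0.0016,0,0.0016],[-0.0016,0,0.0016]],"rotation":[[0,0,0],[0,0,0],[0,0,0]]}'
python3 - <<'E'
from h import *
c=cam("scene");d=cam("top")
im=np.zeros((600,800,3),np.uint8);im[:,:400]=crop(c,180,110,100,150,4);im[:,400:]=crop(d,150,100,100,150,4);cv2.imwrite("pics/s2.png",im)
E
```

```text
time: 7.18
tool_pos: [623.1, 120.4, 137.2]
tcp_rot: [-3.141, 0.002, -3.12]
contact_force: [2.0, -2.1, 6.0]
grip_width: 21.6
finger_force: 30.0
```

View pics/s2.png

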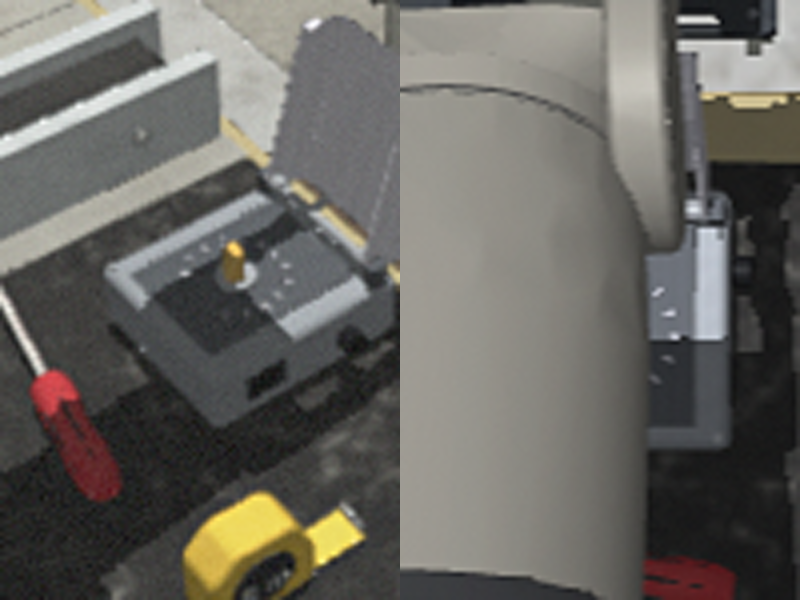

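```bash
for i in 1; do python3 -m pendant '{"dp":[[-0.001,0,0.0009],[-0.002,0,0.0018],[-0.002,0,0.0018]],"rotation":[[0,0,0],[0,0,0],[0,0,0]]}'; done
python3 - <<'E'
from h import *
print(get_obs()['moment'])
d=cam("scene")
cv2.imwrite("pics/s3.png",crop(d,240,90,70,100,6)) 
E
```

```text
time: 7.65
tool_pos: [623.2, 120.4, 137.1]
tcp_rot: [-3.141, -0.001, -3.119]
contact_force: [-9.3, -3.2, 20.4]
grip_width: 21.4
finger_force: 30.0
[-0.54220536  1.70589977 -0.02290629]
```

View pics/s3.png

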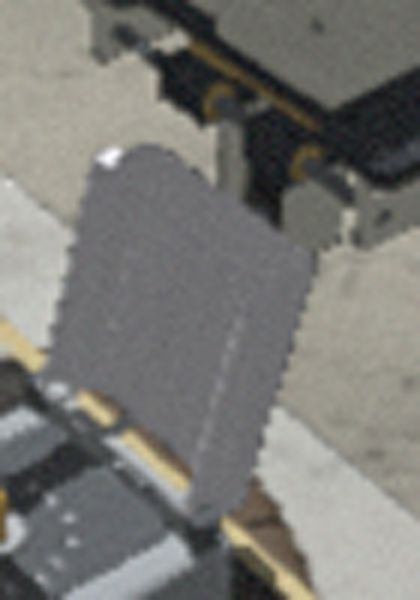

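The image shows the hood leaning back. The force jumped with no further motion, so the hood is on its stop. I'll relax the push, release and rise.

```bash
python3 -m pendant '{"dp":[[0.001,0,-0.0009],[0.002,0,-0.0018]],"rotation":[[0,0,0],[0,0,0]]}'
python3 -m pendant '{"dp":[[0,0,0],[0,0,0],[0,0,-0.02],[0,0,-0.06],[0,0,-0.11],[-0.0,0,-0.15]],"rotation":[[0,0,0],[0,0,0],[0,0,0],[0,0,0],[0,0,0],[0,0,0]]}' 0.06
python3 -c "
from h import *
print(rel([430,0,290],3.49))"
```

```text
time: 7.95
tool_pos: [623.0, 120.4, 137.3]
tcp_rot: [-3.141, 0.003, -3.12]
contact_force: [3.8, -0.7, 4.6]
grip_width: 21.6
finger_force: 30.0
time: 8.7
tool_pos: [621.8, 121.2, 287.9]
tcp_rot: [3.141, -0.0, -3.119]
contact_force: [-0.1, -0.9, -0.4]
grip_width: 59.9
finger_force: 0.0
(array([ 0.1945, -0.1169, -0.0021]), array([ 4.000e-04, -2.000e-04, -3.259e-01]))
```

```bash
python3 -m pendant '{"dp":[[0.045,-0.001,0],[0.09,-0.001,0.0],[0.132,-0.001,0.03],[0.132,-0.001,0.08],[0.132,-0.001,0.13],[0.132,-0.001,0.138],[0.132,-0.001,0.138],[0.132,-0.001,0.138]],"rotation":[[0,0,0],[0,0,0],[0,0,0],[0,0,0],[0,0,0],[0,0,0],[0,0,0],[0,0,0]]}'
python3 - <<'E'
from h import *
c=cam("wrist");o=get_obs();print(o['tool_pos'],o['tcp_rot'])
u,v=proj(c,[471,116.5,81]);print(u,v);u0=int(u)-50;v0=int(v)-45;print(u0,v0)
cv2.imwrite("pics/w2.png",crop(c,u0,max(v0,0),100,90,8))
np.savez("w2.npz",**c)
E
```

```text
time: 9.7
tool_pos: [491.4, 117.2, 150.3]
tcp_rot: [3.141, 0.003, -3.119]
contact_force: [0.2, 0.3, -0.6]
grip_width: 59.9
finger_force: 0.0
[491.27042267 117.11992093 150.27196851] [ 3.14129422  0.00336815 -3.11937176]
252.61546420402536 174.77354395140537
202 129
```

View pics/w2.png

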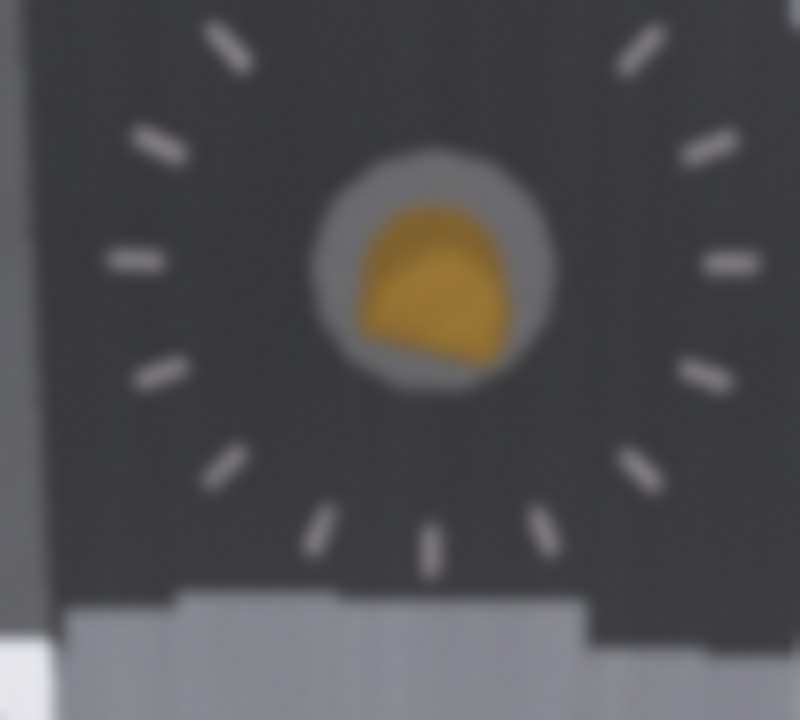

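The flat edge runs from (362,332) to (492,368) in the crop. The collar centre is (433,270), and the dial ticks are symmetric about (433,262).

```bash
python3 - <<'E'
from h import *
c=dict(np.load("w2.npz"))
f=lambda x,y,z:unproj(c,202+x/8-.5,129+y/8-.5,z)
a,b=f(362,332,79),f(492,368,79);t=(b-a)[:2];n=np.array([t[1],-t[0]])/np.hypot(*t);
print(a,b,np.hypot(*t),"flat yaw",np.arctan2(n[1],n[0]),"axis",((a+b)/2)[:2]-4*n)
print("collar",f(433,270,57),"ticks",f(433,261.5,55), f(135,260,55),f(731,263,55))
d=f(731,263,55)-f(135,260,55);print("box yaw",np.arctan2(-d[0],d[1]))
print(rel([485,-116,150],np.pi+.33))
E
```

```text
[467.51462925 111.50993753  79.        ] [471.05682461 125.20703068  79.        ] 14.147703304527743 flat yaw -0.25306495527696865 axis [465.41312857 119.35997397]
collar [465.25433178 118.95929505  57.        ] ticks [464.67572025 118.95293996  55.        ] [465.32199085  84.90392581  55.        ] [464.02902904 153.02411422  55.        ]
box yaw 0.018978317699999653
(array([ 1.140e-02, -2.329e-01,  2.000e-04]), array([-2.000e-04,  3.400e-03, -3.078e-01]))
```

```bash
python3 -c "
from h import *
print(rel([484,-106.5,120],np.pi+.33))"
```

```text
(array([ 0.0123, -0.2234,  0.0302]), array([-2.000e-04,  3.400e-03, -3.078e-01]))
```

```bash
python3 -m pendant '{"dp":[[0.002,-0.04,0],[0.004,-0.09,0],[0.006,-0.14,0],[0.009,-0.19,0.01],[0.0123,-0.2234,0.03],[0.0123,-0.2234,0.03],[0.0123,-0.2234,0.03]],"rotation":[[0,0,-0.06],[0,0,-0.12],[0,0,-0.18],[0,0,-0.25],[0,0,-0.308],[0,0,-0.308],[0,0,-0.308]]}'
python3 - <<'E'
from h import *
c=cam("wrist");o=get_obs();print(o['tool_pos'],o['tcp_rot'])
u,v=proj(c,[459.5,-115,30]);print(u,v);u0=int(u)-50;v0=int(v)-45;print(u0,v0)
cv2.imwrite("pics/w3.png",crop(c,u0,max(v0,0),100,90,8))
np.savez("w3.npz",**c)
E
```

```text
time: 10.62
tool_pos: [483.3, -106.4, 119.5]
tcp_rot: [-3.141, 0.001, -2.812]
contact_force: [0.4, 0.0, -0.3]
grip_width: 59.9
finger_force: 0.0
[ 483.39558135 -106.05105928  119.52358457] [-3.14076048e+00  1.57006094e-03 -2.81129327e+00]
252.84572792457914 163.66286645717366
202 118
```

View pics/w3.png

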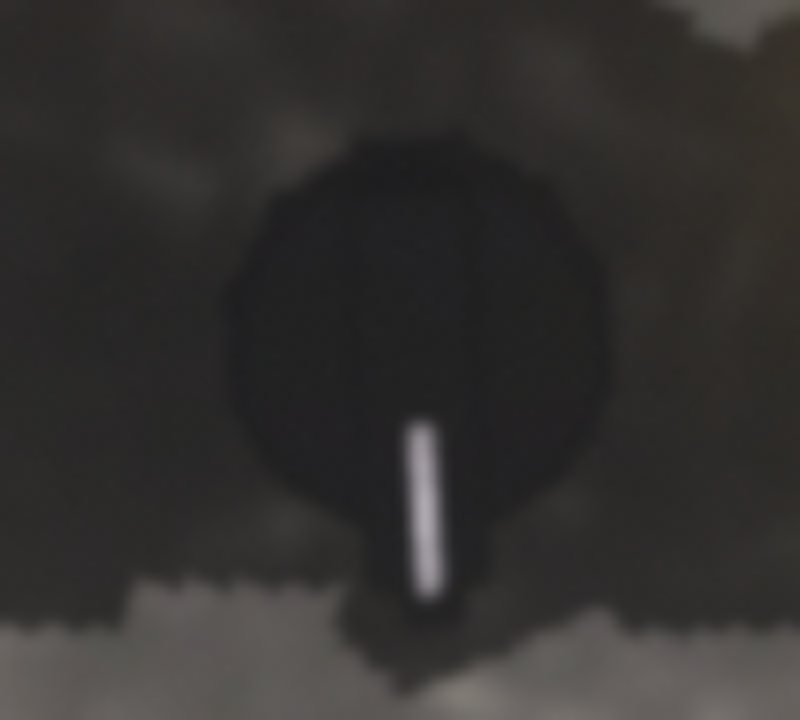

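The mark runs from (420,425) to (430,597), and the skirt spans x 228-608. I'll get the wing and skirt ends from the intensity profiles.

```bash
python3 - <<'E'
from h import *
c=dict(np.load("w3.npz"));g=c['pixels'].astype(int).sum(2)
for u in (250,257,260,262):print(u,g[125:206,u].tolist())
for v in (150,155,160,165):print(v,g[v,226:282].tolist())
f=lambda x,y,z:unproj(c,202+x/8-.5,118+y/8-.5,z)
a,b=f(420,422,46),f(430,600,46);print(a,b,np.arctan2(*(b-a)[1::-1]),np.hypot(*(b-a)[:2]))
print("skirt",[f(x,340,22) for x in(228,608)],"wing",f(422,400,46))
E
```

```text
250 [127, 126, 124, 125, 124, 125, 124, 128, 127, 121, 110, 98, 92, 89, 90, 90, 90, 95, 98, 102, 101, 102, 104, 104, 104, 102, 100, 101, 103, 102, 102, 102, 101, 100, 102, 104, 103, 103, 103, 105, 103, 103, 103, 103, 104, 104, 104, 102, 104, 104, 102, 105, 104, 103, 104, 104, 106, 105, 106, 104, 105, 106, 105, 105, 107, 107, 111, 117, 124, 129, 130, 132, 131, 131, 137, 142, 168, 202, 222, 237, 254]
257 [134, 134, 134, 134, 134, 134, 133, 130, 125, 116, 102, 96, 96, 94, 91, 91, 95, 97, 99, 102, 102, 102, 105, 104, 103, 103, 102, 103, 104, 101, 103, 105, 105, 103, 100, 102, 101, 102, 103, 105, 105, 103, 104, 103, 107, 112, 125, 137, 144, 146, 156, 163, 167, 171, 182, 191, 195, 201, 210, 216, 219, 225, 239, 250, 252, 241, 201, 153, 119, 108, 114, 123, 132, 138, 141, 145, 162, 215, 291, 335, 339]
260 [129, 128, 130, 130, 129, 128, 127, 127, 122, 117, 109, 104, 100, 97, 97, 93, 94, 95, 95, 98, 99, 99, 98, 98, 98, 98, 98, 98, 100, 101, 97, 97, 98, 96, 100, 96, 98, 100, 101, 100, 100, 102, 99, 102, 100, 101, 101, 102, 103, 103, 103, 104, 105, 103, 103, 105, 102, 105, 106, 105, 107, 106, 105
[... 1174 characters left out ...]
, 101, 101, 102, 102, 101, 96, 96, 100, 101, 102, 102, 103, 105, 105, 103, 103, 105, 105, 102, 105, 106, 99, 102, 113, 124, 132, 129]
165 [120, 118, 119, 114, 106, 99, 99, 100, 104, 104, 102, 104, 101, 104, 104, 102, 102, 102, 101, 98, 96, 100, 102, 102, 103, 100, 102, 103, 102, 103, 102, 105, 104, 100, 100, 98, 100, 103, 105, 103, 103, 103, 104, 103, 105, 104, 103, 107, 105, 103, 103, 100, 110, 120, 126, 125]
[ 461.35288338 -113.23299503   46.        ] [ 479.63172964 -105.81798536   46.        ] 0.38537675016467127 19.72558209329136
skirt [array([ 464.68850666, -135.52761218,   22.        ]), array([450.45082746, -94.13452297,  22.        ])] wing [ 459.04200877 -113.80370498   46.        ]
```

```bash
python3 - <<'E'
from h import *
c=dict(np.load("w3.npz"));n=np.array([np.cos(.38),np.sin(.38),0])
print("rear skirt",unproj(c,252,135.3,0)+23*n, unproj(c,252,135.3,0)[:2])
print("nose",unproj(c,259,191.5,12)-34*n,"tip",unproj(c,256,193.5,46)-22*n)
P=unproj(c,252,135.3,0)+23*n
for r in ((-23,0),(0,22)):
  print([round(float(x),1) for x in proj(c,np.array([P[0],P[1],0])+r[0]*n+[0,0,22])])
print("mark ext",unproj(c,254.9,192.4,46)-21*n)
E
```

```text
rear skirt [ 460.43683918 -114.51872392    0.        ] [ 439.07755256 -123.04989472]
nose [ 456.06184443 -111.670281     12.        ] tip [ 459.84797983 -113.06923478   46.        ]
[251.8, 137.9]
[253.1, 163.0]
mark ext [ 460.14242272 -113.92274374   46.        ]
```

```bash
python3 - <<'E'
from h import *
c=cam("wrist")
t=cam("top")
for u,v,z in((424,316,8),(441,316,8),(441,340,8),(447,345,40)):print(unproj(t,u*.64,v*.64,z))
print(rel([460,-114,70],np.pi+.38))
E
```

```text
[428.18590152 -43.57815869   8.        ]
[428.6697876  -69.76123659   8.        ]
[391.80911621 -70.20584566   8.        ]
[384.34893239 -76.28198345  40.        ]
(array([ 0.0248, -0.0001,  0.0493]), array([-0.0009,  0.0013, -0.0487]))
```

```bash
python3 -m pendant '{"dp":[[0.012,0,0],[0.025,0,0.01],[0.025,0,0.04],[0.025,0,0.065],[0.025,0,0.082],[0.025,0,0.091],[0.025,0,0.0945],[0.025,0,0.0945]],"rotation":[[0,0,-0.025],[0,0,-0.05],[0,0,-0.05],[0,0,-0.05],[0,0,-0.05],[0,0,-0.05],[0,0,-0.05],[0,0,-0.05]]}' 0.034
python3 -m pendant '{"dp":[[0,0,0],[0,0,0],[0,0,0],[0,0,0]],"rotation":[[0,0,0],[0,0,0],[0,0,0],[0,0,0]]}' 0.005
```

```text
time: 11.78
tool_pos: [459.5, -114.6, 24.4]
tcp_rot: [-3.141, 0.001, -2.761]
contact_force: [0.3, 1.6, 0.2]
grip_width: 33.9
finger_force: 0.0
time: 12.28
tool_pos: [459.3, -114.8, 24.3]
tcp_rot: [-3.141, 0.0, -2.761]
contact_force: [-0.2, -0.2, 3.2]
grip_width: 14.1
finger_force: 30.0
```

```bash
python3 -m pendant '{"dp":[[0,0,-0.02],[0,0,-0.06],[0,0,-0.1],[0,0,-0.126],[0,0,-0.126],[0,0,-0.126]],"rotation":[[0,0,0],[0,0,0],[0,0,0],[0,0,0],[0,0,0],[0,0,0]]}'
python3 - <<'E'
from h import *
c=cam("wrist");o=get_obs()
T=lambda x,y,z:o['tool_pos']+R.from_euler('xyz',o['tcp_rot']).apply([x,y,z])
u,v=proj(c,T(0,0,0));print(u,v,proj(c,T(0,0,-21)),proj(c,T(-22,0,-21)),proj(c,T(23,0,3)),proj(c,T(23,0,25)))
u0,v0=int(u)-50,int(v)-45;v0=min(v0,384-90);print(u0,v0)
np.savez("w4.npz",T=R.from_euler('xyz',o['tcp_rot']).as_matrix(),p=o['tool_pos'],**c)
im=np.clip(crop(c,u0,v0,100,90,8).astype(float)*1.8,0,255);cv2.imwrite("pics/w4.png",im)
E
```

```text
time: 13.02
tool_pos: [458.4, -114.4, 148.9]
tcp_rot: [3.14, -0.001, -2.761]
contact_force: [0.3, 0.2, -0.8]
grip_width: 13.8
finger_force: 30.0
252.81410254265379 233.25112329260486 (np.float64(252.5796283123599), np.float64(250.2480997109998)) (np.float64(252.5845234218637), np.float64(284.91224667359336)) (np.float64(252.84864620200509), np.float64(196.32492359934906)) (np.float64(253.0421025270807), np.float64(186.11099325297255))
202 188[ WARN:0@1.302] global loadsave.cpp:1063 imwrite_ Unsupported depth image for selected encoder is fallbacked to CV_8U.
```

View pics/w4.png

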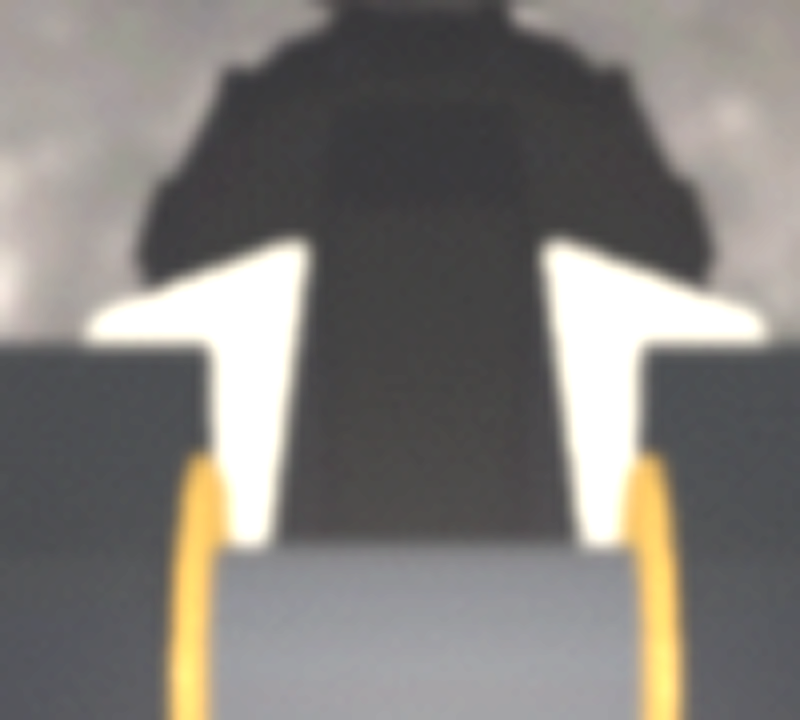

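The held knob is symmetric about crop x=426, so u=254.75 against a predicted 252.7. That means the camera reads about 1.2 mm too far in tool y. Next I check the offset along x.

```bash
python3 - <<'E'
from h import *
d=dict(np.load("w4.npz"));g=d['pixels'].astype(int).sum(2)
print(g[170:264,253:257].mean(1).round().astype(int).tolist())
T=lambda x,y,z:d['p']+d['T']@np.array([x,y,z])
for n,P in(("skirt rear bottom",(23,0,25)),("skirt rear top",(23,0,3)),("wing rear top",(22,0,-21)),("wing rear bottom",(22,0,3))):print(n,[round(float(x),1) for x in proj(d,T(*P))])
E
```

```text
[166, 166, 166, 164, 160, 158, 158, 159, 158, 154, 149, 146, 141, 139, 135, 135, 133, 130, 123, 109, 100, 97, 96, 97, 97, 97, 98, 101, 103, 103, 102, 99, 98, 98, 99, 99, 98, 99, 99, 99, 99, 100, 101, 103, 105, 107, 108, 108, 108, 109, 110, 110, 110, 111, 112, 112, 112, 113, 113, 113, 115, 114, 116, 116, 116, 117, 116, 118, 118, 119, 120, 121, 121, 123, 123, 123, 125, 125, 126, 128, 128, 130, 132, 132, 140, 162, 197, 224, 236, 244, 248, 250, 255, 258]
skirt rear bottom [253.0, 186.1]
skirt rear top [252.8, 196.3]
wing rear top [252.6, 212.6]
wing rear bottom [252.8, 197.9]
```

```bash
python3 -c "
from h import *
print(rel([464.2,117.9,125],2.889))"
```

```text
(array([-0.0918,  0.2134,  0.0239]), array([ 0.0013, -0.0024,  0.6327]))
```

```bash
python3 -m pendant '{"dp":[[-0.015,0.035,0],[-0.032,0.075,0.0],[-0.05,0.115,0],[-0.068,0.16,0],[-0.085,0.2,0.008],[-0.0918,0.2134,0.02],[-0.0918,0.2134,0.024],[-0.0918,0.2134,0.024]],"rotation":[[0,0,0.1],[0,0,0.2],[0,0,0.3],[0,0,0.4],[0,0,0.52],[0,0,0.633],[0,0,0.633],[0,0,0.633]]}'
python3 -m pendant '{"dp":[[0,0,0],[0,0,0]],"rotation":[[0,0,0],[0,0,0]]}'
python3 - <<'E'
from h import *
P=[];
for i in range(6): cam("wrist");P.append(np.r_[get_obs()['tool_pos'],get_obs()['tcp_rot'][2]])
print(np.mean(P,0),np.std(P,0))
o=get_obs();
c=cam("wrist");im=crop(c,202,130,100,75,8);cv2.imwrite("pics/w5.png",np.clip(im*1.5,0,255).astype(np.uint8))
E
```

```text
time: 14.08
tool_pos: [464.6, 116.8, 125.2]
tcp_rot: [-3.141, -0.002, 2.891]
contact_force: [0.6, -0.5, -0.6]
grip_width: 13.7
finger_force: 30.0
time: 14.32
tool_pos: [465.4, 116.9, 126.3]
tcp_rot: [3.141, 0.001, 2.888]
contact_force: [0.6, 1.1, -0.4]
grip_width: 14.1
finger_force: 30.0
[465.27265101 117.21418422 126.24404615   2.88852409] [0.06014717 0.15215035 0.06817968 0.00017028]
```

View pics/w5.png

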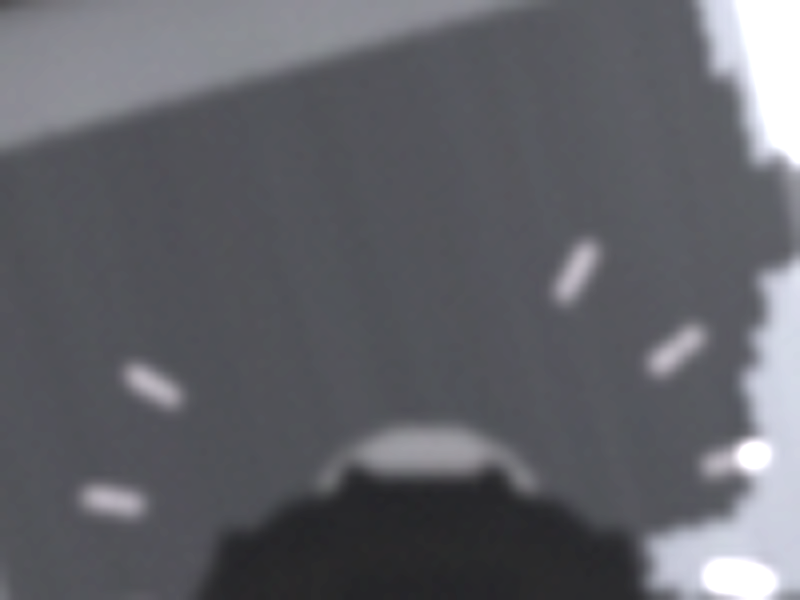

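The collar arc is centred at crop x≈429 and the skirt at x≈427, so tool y is aligned. Now the same check in tool x.

```bash
python3 - <<'E'
from h import *
d=dict(np.load("w2.npz"));f=lambda x,y,z:unproj(d,202+x/8-.5,129+y/8-.5,z)
for z in(55,57):
  a,b=f(433,148,z),f(433,392,z);print("collar r",np.hypot(*(a-b)[:2])/2,(a+b)/2)
ob=get_obs();c=cam("wrist");Rt=R.from_euler('xyz',ob['tcp_rot'])
for z in(55,57):
  P=unproj(c,202+429/8-.5,130+425/8-.5,z);print("edge in tool",Rt.inv().apply(P-ob['tool_pos']))
g=c['pixels'].astype(int).sum(2);print(g[176:196,254:257].mean(1).round())
for r in(11,12):
  print(proj(c,ob['tool_pos']+Rt.apply([r,0,126.2-56])))
E
```

```text
collar r 14.195837549552282 [465.88923107 118.98356847  55.        ]
collar r 14.083470131200901 [465.47866052 118.96495702  57.        ]
edge in tool [13.70570541  1.90674331 71.08649385]
edge in tool [14.26075594  1.90165457 69.08642323]
[170. 171. 170. 170. 169. 172. 191. 243. 297. 320. 319. 303. 254. 174.
 109.  84.  80.  80.  80.  79.]
(np.float64(252.86431585382337), np.float64(185.98486109217245))
(np.float64(252.86449518104038), np.float64(184.847861528019))
```

```bash
python3 -m pendant '{"dp":[[0.0005,0.0002,0.006],[0.0005,0.0002,0.012],[0.0005,0.0002,0.017],[0.0005,0.0002,0.0205],[0.0005,0.0002,0.0225],[0.0005,0.0002,0.0245],[0.0005,0.0002,0.026]],"rotation":[[0,0,0],[0,0,0],[0,0,0],[0,0,0],[0,0,0],[0,0,0],[0,0,0]]}'
```

```text
time: 15.6
tool_pos: [464.9, 117.8, 100.0]
tcp_rot: [3.141, 0.0, 2.889]
contact_force: [0.2, 0.3, -1.2]
grip_width: 13.7
finger_force: 30.0
```

```bash
python3 -m pendant '{"dp":[[0,0,0.002],[0,0,0.004],[0,0,0.006],[0,0,0.008],[0,0,0.0095],[0,0,0.011],[0,0,0.011]],"rotation":[[0,0,0],[0,0,0],[0,0,0],[0,0,0],[0,0,0],[0,0,0],[0,0,0]]}'
```

```text
time: 16.48
tool_pos: [464.8, 117.8, 88.9]
tcp_rot: [3.141, 0.0, 2.889]
contact_force: [1.3, -0.3, -1.3]
grip_width: 13.6
finger_force: 30.0
```

```bash
python3 -m pendant '{"dp":[[0,0,0.001],[0,0,0.002],[0,0,0.003],[0,0,0.004],[0,0,0.004]],"rotation":[[0,0,0],[0,0,0],[0,0,0],[0,0,0],[0,0,0]]}'
python3 -m pendant '{"dp":[[0,0,0.001],[0,0,0.002],[0,0,0.0025],[0,0,0.0025]],"rotation":[[0,0,0],[0,0,0],[0,0,0],[0,0,0]]}'
```

```text
time: 17.1
tool_pos: [464.8, 117.9, 85.2]
tcp_rot: [3.141, 0.0, 2.889]
contact_force: [-0.1, -0.8, 3.7]
grip_width: 13.8
finger_force: 30.0
time: 17.6
tool_pos: [464.8, 117.8, 82.7]
tcp_rot: [3.141, 0.0, 2.889]
contact_force: [-0.4, -0.2, 5.2]
grip_width: 13.7
finger_force: 30.0
```

```bash
python3 -m pendant '{"dp":[[0,0,0.001],[0,0,0.002],[0,0,0.0028],[0,0,0.0028]],"rotation":[[0,0,0],[0,0,0],[0,0,0],[0,0,0]]}'
```

```text
time: 18.1
tool_pos: [465.0, 117.9, 82.1]
tcp_rot: [3.141, 0.002, 2.889]
contact_force: [-6.5, -2.1, 27.9]
grip_width: 13.8
finger_force: 30.0
```

The force jumped at 82.1. I'll map force against height with averaged readings to confirm this is the end of travel.

```bash
cat > avg.py <<'E'
from h import *
q=[]
for i in range(10): vision.capture("wrist");o=get_obs();q.append(np.r_[o['tool_pos'],o['contact_force'],o['moment']])
print(np.mean(q,0).round(2))
E
python3 avg.py
for i in 1 2 3 4 5; do python3 -m pendant '{"dp":[[0,0,-0.0008],[0,0,-0.0013],[0,0,-0.0013]],"rotation":[[0,0,0],[0,0,0],[0,0,0]]}' >/dev/null; python3 avg.py; done; python3 -c "
from h import *
print(get_obs()['time'])"
```

```text
[ 4.6503e+02  1.1787e+02  8.2080e+01 -6.8000e+00 -1.5100e+00  2.7800e+01
 -3.0000e-01  1.2700e+00 -1.0000e-02]
[ 4.6493e+02  1.1785e+02  8.2190e+01 -2.9300e+00 -1.0800e+00  1.5750e+01
 -1.8000e-01  5.8000e-01  1.0000e-02]
[ 4.6487e+02  1.1785e+02  8.2580e+01 -3.9000e-01 -6.1000e-01  6.1200e+00
 -9.0000e-02  5.0000e-02  2.0000e-02]
[ 4.6485e+02  1.1784e+02  8.3760e+01  2.4000e-01 -4.6000e-01  5.2600e+00
 -8.0000e-02 -3.0000e-02 -1.0000e-02]
[ 4.6481e+02  1.1784e+02  8.4930e+01  1.2200e+00 -5.8000e-01  3.6400e+00
 -4.0000e-02 -1.8000e-01  2.0000e-02]
[ 4.6476e+02  1.1783e+02  8.6210e+01  2.1700e+00 -1.3000e-01  2.7400e+00
 -5.0000e-02 -3.8000e-01  2.0000e-02]
22.975
```

```bash

for i in 1 2 3; do python3 -m pendant '{"dp":[[0,0,0.0007],[0,0,0.0013],[0,0,0.0013]],"rotation":[[0,0,0],[0,0,0],[0,0,0]]}' >/dev/null; python3 avg.py; done
python3 -m pendant '{"dp":[[0,0,-0.002],[0,0,-0.005],[0,0,-0.007],[0,0,-0.007]],"rotation":[[0,0,0],[0,0,0],[0,0,0],[0,0,0]]}'; python3 avg.py;python3 -m pendant '{"dp":[[0,0,0.001],[0,0,0.002],[0,0,0.002]],"rotation":[[0,0,0],[0,0,0],[0,0,0]]}'; python3 avg.py
```

```text
[ 4.6477e+02  1.1783e+02  8.4970e+01  2.1200e+00 -2.7000e-01  3.8900e+00
 -4.0000e-02 -3.7000e-01 -0.0000e+00]
[ 4.6477e+02  1.1783e+02  8.3690e+01  1.9300e+00 -3.2000e-01  5.2500e+00
 -4.0000e-02 -3.3000e-01  1.0000e-02]
[ 4.6480e+02  1.1783e+02  8.2510e+01  1.3600e+00 -2.1000e-01  6.3800e+00
 -5.0000e-02 -2.6000e-01  1.0000e-02]
time: 26.1
tool_pos: [464.6, 117.7, 89.1]
tcp_rot: [-3.141, -0.0, 2.889]
contact_force: [3.4, -1.4, 0.1]
grip_width: 14.4
finger_force: 30.0
[ 4.6463e+02  1.1774e+02  8.9170e+01  3.2200e+00 -1.3200e+00 -1.1800e+00
 -2.4000e-01 -6.5000e-01  2.0000e-02]
time: 26.98
tool_pos: [464.7, 117.9, 87.3]
tcp_rot: [3.141, 0.0, 2.889]
contact_force: [2.9, -0.8, -0.3]
grip_width: 13.7
finger_force: 30.0
[ 4.6472e+02  1.1789e+02  8.7340e+01  2.9700e+00 -3.8000e-01  3.0000e-02
 -6.0000e-02 -5.6000e-01  4.0000e-02]
```

```bash

python3 -m pendant '{"dp":[[-0.0006,0,0],[-0.0008,-0.0,0.001],[-0.0008,0,0.003],[-0.0008,0,0.0045],[-0.0008,0,0.0045]],"rotation":[[0,0,0],[0,0,0],[0,0,0],[0,0,0],[0,0,0]]}'; python3 avg.py
python3 -m pendant '{"dp":[[0,0,0.0008],[0,0,0.0016],[0,0,0.0024],[0,0,0.0024]],"rotation":[[0,0,0],[0,0,0],[0,0,0],[0,0,0]]}'; python3 avg.py
```

```text
time: 28.1
tool_pos: [465.0, 117.8, 82.8]
tcp_rot: [-3.142, -0.001, 2.889]
contact_force: [-1.4, 1.6, 6.3]
grip_width: 13.6
finger_force: 30.0
[ 4.6496e+02  1.1777e+02  8.2870e+01 -1.8600e+00  1.4600e+00  5.9200e+00
  2.6000e-01  3.3000e-01  1.0000e-02]
time: 29.1
tool_pos: [465.1, 117.8, 82.1]
tcp_rot: [3.141, 0.0, 2.889]
contact_force: [-6.8, 0.3, 22.5]
grip_width: 14.1
finger_force: 30.0
[ 4.6509e+02  1.1779e+02  8.2130e+01 -6.6400e+00  8.8000e-01  2.2800e+01
  1.4000e-01  1.2700e+00  1.0000e-02]
```

```bash
python3 - <<'E'
from h import *
a=cv2.imread("pics/s3.png").astype(int);b=crop(cam("scene"),240,90,70,100,6).astype(int)
for x,y in((150,300),(100,158),(60,350),(30,200),(200,400),(280,300),(320,380),(255,440)):print((x,y),a[y,x],b[y,x])
o=get_obs();print(o['tool_pos'],o['contact_force'],o['grip_width'],o['time'])
E
```

```text
(150, 300) [115 113 111] [116 114 112]
(100, 158) [217 211 213] [220 215 216]
(60, 350) [112 110 111] [107 115 114]
(30, 200) [173 180 181] [26 27 27]
(200, 400) [110 108 106] [114 110 110]
(280, 300) [111 109 110] [111 111 112]
(320, 380) [138 150 152] [144 155 159]
(255, 440) [105 102 105] [107 106 104]
[465.09098746 117.79814828  82.13807192] [-6.18714372  1.24233831 23.30995808] 13.663413918979634 29.65
```

The hood's pixels match the earlier image at its edges and corner, so it is still on its stop. The knob is pressed steadily against the hard stop, so I'm handing in.

```bash
python3 -c "
from plant import workorder
print(workorder.close_job())"
```

```text
the job is handed in; nothing more can be done
None
```

I opened the hood onto its rear stop, fitted the knob keyed to the spindle and handed the job in still holding it pressed in at about 23 N; it came up against a hard stop after about 5 mm of travel by my measurement, not the stated 6 mm, and no verdict came back.

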